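Feel out the hidden finger notch and spring the drawer

ROBOT

A 6-joint arm with a two-finger parallel gripper is mounted at the origin on a cart in front of the work surface, level with it; the furniture and walls round the work are solid. World frame = base frame: x ahead of the robot, y to its left, z up, the work surface at z = 0. Lengths are in m, angles in rad, forces in N, time in s.
With the tool pointing down it reaches from about 0.225 to 0.875 m from the base axis. Payload 3.4 kg.
Tool frame: the origin (TCP) lies on the centre line of the jaws, within the pads' length; the fingertips stand 17 mm ahead of it and the grasp point (between the pads) lies 2 mm behind it (nose_length is the distance from the TCP to the fingertips, in m); z points along the fingers, y is the line along which they close (so a half turn about z gives the same grasp; the last joint's range is limited). The gripper opens to 85 mm and grips with 20 to 120 N. Pads are 22 mm wide; open, the fingers measure 114 mm over their backs; the gripper's body (76 mm by 85 mm) begins 54 mm behind the grasp point. The pads swing forward as they close: fully open they stand 13 mm farther back than shut.
Start: joints at [-1.451, 0.276, 1.505, -0, 1.361, -0.121], TCP at [0.137, -0.558, 0.248] pointing down, gripper open.
Joint ranges: [-2.89, 2.89], [-0.75, 2.08], [0.22, 2.7], [-1.18, 4.32], [0.11, 2.71], [-2.7, 2.7]. Speed limits (rad/s): [2.57, 2.57, 3.14, 3.14, 3.14, 3.14].

INTERFACE

Orientations are given as a unit quaternion [w, x, y, z].
In Python, from rig import get_state, get_image, sign_off, find_in, place_of, nose_length gives the robot as it stands.
- The arm moves only by the tool apply_moves, never from a script. Its argument "deltas" is one flat list of numbers, 5 for each row, row after row: the finger opening in mm, from 0 to 85.4, then the shift along the tool's x, y, z in mm, then the turn about the tool's z in degrees. A call has 1 to 12 rows; each row is the pose to reach, as a shift and turn from the pose commanded when the call began, along the tool's axes at that moment; what a row does not reach only later rows make up. A row lasts 1/12 s, in which the tool goes at most 41.7 mm and 7.16 degrees, less where a joint would pass 70% of its speed; a pose out of reach is approached as far as the arm can. A call with a gripper value outside its range is refused whole. The fingers move at their own pace and stop on an object; "squeeze" is the grip in N (left out, the last holds). Time passes only in rows, so rows that repeat a pose let the fingers close. It gives the time, the measured TCP pose, the force, the opening and the grip force at its end, in the units of the state.
- get_state(): the state, without advancing time (a new reading comes with each control period).
- get_image(name): name is "scene" or "top" or "wrist"; returns a dict with "frame" (384x512x3 uint8, red, green, blue), "K" (3x3 intrinsics, pixels), "position" and "orientation" of the camera in the world. Camera axes: x right, y down, z forward; pixel columns grow to the right and rows downward; lengths in m; the calibration is good to about 2 mm. The wrist camera is an equidistant fisheye: a pixel r from the principal point sees the ray r / f radians off the axis. A picture is of the moment at which its call begins. There is no depth.
- sign_off(): hands the job in; it is judged then, once.
Trained networks look in a picture, given as the dict that the camera call returned (one of the last four; its "shot" number tells which), for a name from the list of things; names that differ only in an ending like _2 or _b are one class to them, and where a whole thing is asked for, a point or a joint stands for the part that bears it (a point fixed in the world has none). Each returns a list of dicts, best first, with "score" (0 to 1); they miss things now and then, are a little off and sometimes report something else, mostly with a low value. They report only what shows in the picture. A call takes as long as a camera call.
- find_in(query, picture): "point" ([column, row] in pixels, amid what is visible of it).
- place_of(query, picture): "point" ([column, row] in pixels: a listed point, or the origin of a listed thing).
The state is a dict: "clock": time; "qpos": joint angles; "qd": joint speeds; "effort": joint torques, N m; "position": TCP position; "ee_rot": TCP orientation; "contact_force": force on the tool from outside, world axes, zero at the start; "moment": the same for the moment, N m; "width": finger opening in m; "gripper_force": force on a finger pad.
Only numpy, scipy, OpenCV 4.12 (cv2) and the standard library are available. Lean on these libraries where they do the work, as an engineer would, in place of code of your own. Each camera call takes 0.05 s, during which the arm holds its last target. There are 200 camera calls.

TASK

The small wooden box on the bench has a drawer without a handle that is held shut by a hidden catch. Rest a closed fingertip on one of the solid end blocks of the low ledge along the box's far side, slide it along the ledge until it finds the notch among the cover plates, and press the release bar inside the notch right down so that the drawer springs open by itself. Then let the bar come up again and draw back; do not touch the drawer, and leave the jar, weight and whetstone where they stand.

Things in the scene. Friction and masses are not known exactly. Their poses are not given: they have to be found in the camera images.
- box: Fixed low wooden box, 110 (x) x 274 (y) x 75 mm. Origin: centre of its underside, on the bench. x points to its far side (away from the robot), y along its length to the left, the drawer end. The front part (x -55 to +11 mm) is 75 mm high; behind it, x +11 to +55 mm (far edge), a ledge runs the whole length, top at z = 58 mm. Below the ledge a rear wall reaches up to z = 30 mm.
- end_blocks: The two solid wooden blocks that form the ends of the ledge, fixed to the box; origin and axes are those of box. Each is 44 mm (x 11 to 55 mm) x 22 mm (y 115 to 137 and -137 to -115 mm), top at z = 58 mm.
- ledge (a point): Middle of the ledge's top (x 33, y 0, z 58 mm of the box). Between the end blocks five fixed metal cover plates lie in a row, tops level with the blocks, each 46 mm along y, 10 mm thick, centred at box y -92, -46, 0, 46, 92 mm. Four are solid; one, any of them, has the finger notch: 36 mm long, in the middle of its plate, open above and to the far side, from box x = 16 mm to the far edge.
- bar (a joint): Release bar, a sprung steel bar under all five plates. 0 = up, grows as it is pressed down, 0.008 m = stop. It takes about 3 N to start, 7 N fully down; the catch lets go at about 0.006 m; it springs up by itself.
- bar_frame (a point): Middle of the release bar's top, at box x 33, y 0, z 47 mm when up: 11 mm below the ledge's top. The bar spans x 16 to 50 mm and y -113 to 113 mm and can be reached only through the notch; this point is not the notch.
- drawer (a joint): Drawer in the left end (+y) of the box. Value 0 = shut and held by the catch, 0.045 m = out as far as it goes, towards +y of the box. When the catch lets go a spring drives it out, in less than 1 s; keep that space free.
- paste_jar: Loose lidded green jar, 62 mm across, 68 mm high, behind the box's right half. Origin: centre of its underside.
- brass_weight: Loose round knobbed weight, 45 mm across, 36 mm high, behind the box's left half. Origin: centre of its underside.
- whetstone: Loose whetstone block 50 x 150 x 24 mm, lying past the drawer end of the box. Origin: centre of its underside.

How it is judged:
On the way, in this order (a step that is already met when the one before it is completed fails the run):
1. a fingertip rests on a solid end block of the ledge (contact force between the fingers and end_blocks above 0.3 N and value of joint bar below 0.001 m), for 0.1 s.
2. the fingertip has left the end block and touches the ledge's cover plates (contact force between the fingers and anything else above 0.2 N and contact force between the fingers and end_blocks below 0.05 N and contact force between the fingers and bar below 0.05 N and y of the grasp point in the frame of box between -0.118 and 0.118 m and x of the grasp point in the frame of box between 0.008 and 0.075 m and value of joint bar below 0.001 m), for 0.02 s.
3. the release bar is pressed down inside the notch by the fingertip (value of joint bar above 0.0055 m and contact force between the fingers and bar above 1 N), for 0.05 s.
4. the drawer has sprung open (value of joint drawer above 0.04 m), for 0.1 s.
At the end, for the whole second after the job is handed in: The drawer stands at least 40 mm out, the release bar is up again (within 1.5 mm), and the jar, weight and whetstone are within 15 mm of where they stood (value of joint drawer above 0.04 m and value of joint bar below 0.0015 m and distance of each of paste_jar, brass_weight, whetstone from where it was at the start of the episode below 0.015 m); the robot touches nothing.
It fails at once if the robot touches the drawer (contact force between any of the fingers, the arm and drawer above 0.3 N).
It fails at once if the jar is shifted or lifted by more than 15 mm (distance of paste_jar from where it was at the start of the episode above 0.015 m).
It fails at once if the weight is shifted or lifted by more than 15 mm (distance of brass_weight from where it was at the start of the episode above 0.015 m).
It fails at once if the whetstone is shifted or lifted by more than 15 mm (distance of whetstone from where it was at the start of the episode above 0.015 m).
It also fails if it takes over 61 s, if anything falls off the work surface, if the arm or the gripper's body presses on something with over 40 N, if the wrist force passes 120 N, or if a joint passes its speed limit or range.

## Working session

There is one attempt and no reset: what is moved stays moved. The work goes in short steps, Python scripts to look and compute and a tool call to move; the robot and the scene stay as the last step left them, time stands still between calls to the robot, and variables do not carry over. Pictures are saved under pics/ and viewed, at most 10 in all, crops included, and the job is handed in when it is done.

Besides the shell and the picture viewer there is one more tool, called as a command line: name --argument value ..., lists and objects as JSON in quotes. apply_moves: Moves the arm, as the interface text tells. Its arguments: {"type":"object","properties":{"deltas":{"type":"array"},"squeeze":{"type":"number"}},"required":["deltas"]}

```bash
mkdir -p pics
cat > h.py <<'E'
import numpy as np, cv2
from scipy.spatial.transform import Rotation as R
from rig import *
def rot(q): return R.from_quat([q[1],q[2],q[3],q[0]]).as_matrix()
def ray(im,p):
    K=im["K"]; return rot(im["orientation"])@np.array([(p[0]-K[0][2])/K[0][0],(p[1]-K[1][2])/K[1][1],1])
def onz(im,p,z):
    d=ray(im,p); c=np.array(im["position"]); return c+d*(z-c[2])/d[2]
def proj(im,P):
    K=np.array(im["K"]); c=rot(im["orientation"]).T@(np.array(P)-im["position"]); return (K@(c/c[2]))[:2]
E
python3 - <<'E'
from h import *
print(get_state(),nose_length)
ims={}
for n in("top","scene"):
    im=get_image(n); ims[n]=im
    print(n,im["position"],np.round(rot(im["orientation"]),3).tolist())
    cv2.imwrite(f"pics/{n}0.png",im["frame"][:,:,::-1])
    for q,z in(("box",0),("ledge",.058),("bar_frame",.047),("paste_jar",0),("brass_weight",0),("whetstone",0)):
        for d in place_of(q,im)[:2]: print(q,np.round(d["point"],1),round(d["score"],2),onz(im,d["point"],z).round(4))
E
```

```text
{'clock': 0.0, 'qpos': array([-1.45102395e+00,  2.76615958e-01,  1.50613577e+00, -4.70348384e-06,
        1.36069102e+00, -1.21037695e-01]), 'qd': array([ 0.00248702, -0.00022947,  0.00024865, -0.00027276, -0.00084379,
        0.00012906]), 'effort': array([ 2.93218793e-03, -4.16761494e+01, -2.45806825e+01,  2.72493680e-04,
        1.11310792e-02,  4.12932621e-07]), 'position': array([ 0.13704412, -0.55792137,  0.24742667]), 'ee_rot': array([-9.25046636e-04,  9.92759583e-01,  1.20114759e-01, -1.71433238e-06]), 'contact_force': array([-0.04815243, -0.38485879, -0.3118659 ]), 'moment': array([-0.03565556,  0.00588513, -0.0008406 ]), 'gripper_force': 0.0, 'width': 0.08554664777856107} 0.017
top [0.30424064 0.3141114  1.06107398] [[-0.155, -0.959, 0.235], [-0.988, 0.15, -0.038], [0.001, -0.238, -0.971]]
box [302.8 213.2] 0.86 [0.5114 0.149  0.    ]
ledge [306.8 194.7] 0.65 [0.5435 0.1401 0.058 ]
bar_frame [306.7 194.1] 0.68 [0.5477 0.1381 0.047 ]
paste_jar [325.1 167.7] 0.98 [0.6212 0.0697 0.    ]
brass_weight [271.2 172.6] 0.8 [0.6297 0.2101 0.    ]
whetstone [191.1 222.4] 0.73 [0.5316 0.4307 0.    ]
scene [0.12481003 1.13682903 0.52090546] [[-0.899, -0.167, 0.405], [-0.438, 0.385, -0.812], [-0.02, -0.908, -0.419]]
box [282.  200.3] 0.9 [0.5187 0.1502 0.    ]
ledge [273.9 178.1] 0.69 [0.5574 0.1238 0.058 ]
paste_jar [263.2 186.1] 0.85 [0.6173 0.0749 0.    ]
brass_weight [241.1 202.7] 0.53 [0.6273 0.216  0.    ]
whetstone [235.5 244.8] 0.68 [0.53  0.432 0.   ]
```

```bash
python3 -c "
import cv2,numpy as np
a=[cv2.imread(f'pics/{n}0.png') for n in('top','scene')]
cv2.imwrite('pics/both.png',cv2.resize(np.vstack(a),None,fx=.78,fy=.78))"
```

```text
(no output)
```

View pics/top0.png

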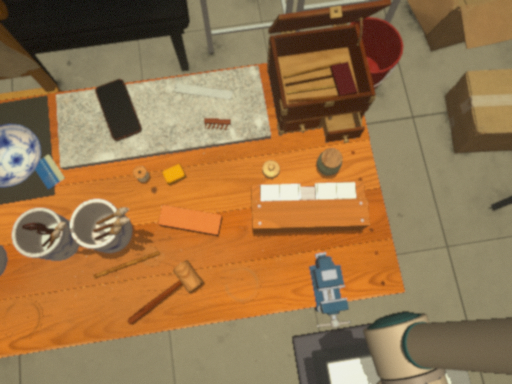

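View pics/scene0.png

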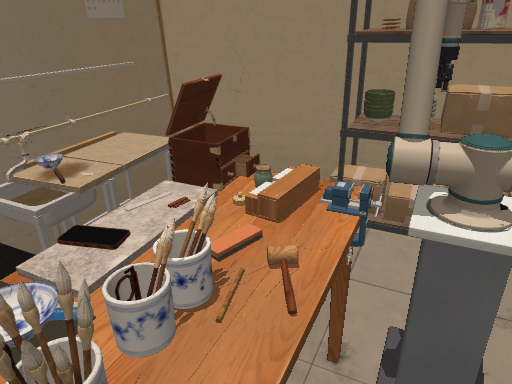

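The top view shows the box at about (310,208), with white plates from (262,192) to (356,190). The jar is at (329,163) and the weight at (271,169), both behind the box. The whetstone is at (190,220). I'll zoom in to find the notch and the box yaw.

Run:
```python
import cv2
a=cv2.imread('pics/top0.png')[145:240,240:380]
cv2.imwrite('pics/z.png',cv2.resize(a,None,fx=5.7,fy=5.7,interpolation=cv2.INTER_CUBIC))
```

```text
(no output)
```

View pics/z.png

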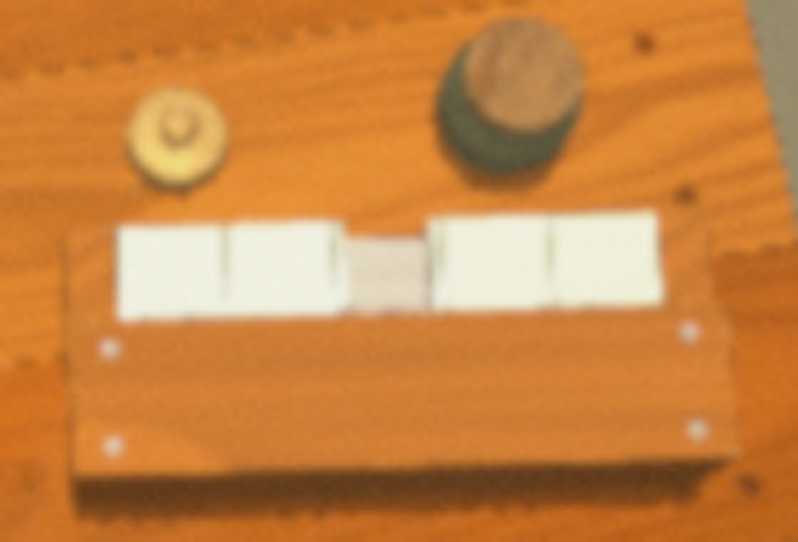

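The close-up shows the notch in the middle plate: a grey gap at zoom (387,275), so box y≈0. The plates' far corners are at (117,226) and (657,211). Next I'll fit the box pose.

```bash
cat > fit.py <<'E'
from h import *
from scipy.optimize import least_squares
im=get_image("top")
px=np.array([(117,226),(657,211),(75,478),(738,457),(387,313)])/5.7+[239.6,144.6]
B=np.array([(55,115,58),(55,-115,58),(-55,137,75),(-55,-137,75),(11,0,75)])/1000.
def W(p,b): 
    c,s=np.cos(p[2]),np.sin(p[2]); return np.array([p[0]+c*b[0]-s*b[1],p[1]+s*b[0]+c*b[1],b[2]])
r=least_squares(lambda p:np.ravel([proj(im,W(p,b)) for b in B]-px),[.51,.15,0])
p=r.x; print(p,np.degrees(p[2]),r.fun.round(2))
for b in((33,126,58),(33,-126,58),(33,0,58)): print(b,W(p,np.array(b)/1000).round(4))
E
python3 fit.py
```

```text
[ 0.51718608  0.14121713 -0.12560557] -7.1966692176992515 [-0.44  0.35 -0.69  0.26 -0.72 -0.2   0.31  0.01  1.52 -0.43]
(33, 126, 58) [0.5657 0.2621 0.058 ]
(33, -126, 58) [0.5341 0.0121 0.058 ]
(33, 0, 58) [0.5499 0.1371 0.058 ]
```

apply_moves --deltas '[0,30,-26,0,-5.75,0,60,-52,0,-11.5,0,90,-78,0,-17.25,0,120,-104,0,-23,0,150,-130,0,-28.75,0,180,-156,0,-34.5,0,210,-182,0,-40.25,0,240,-208,0,-46,0,270,-234,0,-51.75,0,300,-260,0,-57.5,0,330,-286,0,-63.25,0,360,-312,0,-69]' --squeeze 20

```text
clock: 1.75
position: [0.4131, -0.1678, 0.2487]
ee_rot: [0.001, 0.749, 0.663, 0.0]
contact_force: [0.2, -0.4, 0.4]
width: 0.0004
gripper_force: 0.0
```

```bash
cat > go.py <<'E'
from h import *
import sys
p=np.array([0.51718608,0.14121713,-0.12560557])
s=get_state(); Rt=rot(s["ee_rot"]); c,sn=np.cos(p[2]),np.sin(p[2]); Bm=np.array([[c,-sn,0],[sn,c,0],[0,0,1]])
b=Bm.T@(s["position"]-[p[0],p[1],0]); print("t",s["clock"],"box-frame TCP mm",(b*1000).round(1),"F",s["contact_force"].round(2))
print("pointing",Rt[:,2].round(3),"yaw err",np.degrees(np.arctan2(Rt[1,1],Rt[0,1])-p[2]).round(2),"q",s["qpos"].round(2))
if len(sys.argv)>3:
    t=np.array([float(v) for v in sys.argv[1:4]]); print("tool delta",(Rt.T@(Bm@(t-b*1000))).round(1))
E
python3 go.py 37 -126 200
```

```text
t 1.75 box-frame TCP mm [ -64.6 -319.6  248.7] F [ 0.16 -0.4   0.37]
pointing [ 0.001 -0.001 -1.   ] yaw err 0.27 q [-0.54  0.08  1.76 -0.    1.31 -0.42]
tool delta [193.2 102.4  48.6]
```

apply_moves --deltas '[0,30,16,10,0,0,60,32,20,0,0,90,48,35,0,0,120,64,50,0,0,150,80,70,0,0,175,93,90,0,0,193,102,110,0,0,193,102,118,0,0,193,102,118,0,0,193,102,118,0]'

```text
clock: 2.58
position: [0.5371, 0.0086, 0.1302]
ee_rot: [-0.0, 0.75, 0.661, -0.001]
contact_force: [0.4, -0.4, 0.3]
width: -0.0001
gripper_force: 0.0
```

```bash
python3 go.py 37 -126 75
python3 - <<'E'
from h import *
im=get_image("wrist"); cv2.imwrite("pics/w1.png",im["frame"][:,:,::-1]); print(im["K"],im["position"],rot(im["orientation"]).round(3).tolist())
p=np.array([0.51718608,0.14121713,-0.12560557])
def W(b): 
    c,s=np.cos(p[2]),np.sin(p[2]); b=np.array(b)/1000; return np.array([p[0]+c*b[0]-s*b[1],p[1]+s*b[0]+c*b[1],b[2]])
for b in [(55,-115,58),(55,-137,58),(55,115,58),(55,18,58),(55,-18,58),(11,-137,75),(-55,-137,75)]:
    c=rot(im["orientation"]).T@(W(b)-im["position"]); th=np.arctan2(np.hypot(c[0],c[1]),c[2]); f=im["K"][0][0]
    print(b,np.array([im["K"][0][2],im["K"][1][2]])+f*th*c[:2]/np.hypot(c[0],c[1]))
E
```

```text
t 2.5833 box-frame TCP mm [  36.4 -129.   130.2] F [ 0.39 -0.36  0.31]
pointing [-0.001 -0.001 -1.   ] yaw err 0.01 q [-0.11  0.31  1.77 -0.    1.06  0.01]
tool delta [ 3.1  0.7 55.2]
[[297.31863964   0.         259.17115848]
 [  0.         297.31863964 194.41125249]
 [  0.           0.           1.        ]] [0.54626379 0.08265438 0.25515948] [[0.992, -0.119, -0.037], [-0.125, -0.949, -0.289], [-0.001, 0.291, -0.957]]
(55, -115, 58) [286.4114998  195.07146687]
(55, -137, 58) [285.49962965 224.29820643]
(55, 115, 58) [ 284.98658312 -104.00221003]
(55, 18, 58) [287.9231833   2.3204465]
(55, -18, 58) [288.312867    52.55395086]
(11, -137, 75) [221.64967335 233.98664188]
(-55, -137, 75) [130.7631049  231.65582709]
```

View pics/w1.png

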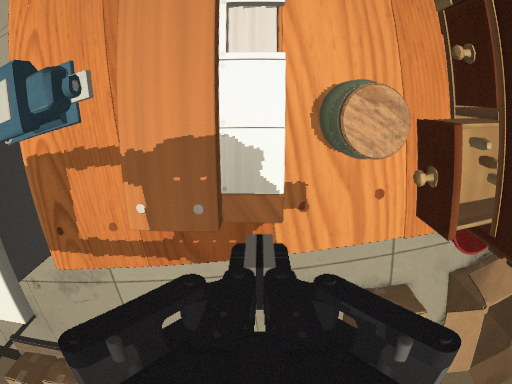

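The wrist view agrees with the fit: plate corner at (285,193) and notch edge at (284,52), both within 2 mm. Next I'll descend onto the right end block.

apply_moves --deltas '[0,3,0.5,20,0,0,3,0.5,40,0,0,3,0.5,48,0,0,3,0.5,51,0,0,3,0.5,53,0,0,3,0.5,54,0,0,3,0.5,55,0,0,3,0.5,55.5,0,0,3,0.5,55.5,0]'

```text
clock: 3.38
position: [0.5389, 0.0119, 0.0753]
ee_rot: [0.0, 0.75, 0.661, 0.0]
contact_force: [-0.9, 0.4, -0.3]
width: 0.0001
gripper_force: 0.0
```

```bash
python3 go.py 37 -126 75
```

```text
t 3.3833 box-frame TCP mm [  37.8 -125.5   75.3] F [-0.91  0.44 -0.3 ]
pointing [ 0.001 -0.    -1.   ] yaw err -0.01 q [-0.11  0.38  1.83 -0.    0.93  0.02]
tool delta [-0.5 -0.8  0.3]
```

Not yet in contact; I'll go down gently.

apply_moves --deltas '[0,0,0,0.5,0,0,0,0,0.5,0,0,0,0,1,0,0,0,0,1,0,0,0,0,1,0]'

```text
clock: 3.8
position: [0.539, 0.012, 0.075]
ee_rot: [0.001, 0.75, 0.661, 0.0]
contact_force: [-2.1, -0.2, 7.7]
width: 0.0003
gripper_force: 4.2
```

```bash
python3 go.py 37 -126 75
```

```text
t 3.8 box-frame TCP mm [  37.8 -125.5   75. ] F [-2.08 -0.16  7.73]
pointing [ 0.001 -0.    -1.   ] yaw err 0.01 q [-0.11  0.38  1.83 -0.    0.93  0.02]
tool delta [-0.5 -0.8  0. ]
```

apply_moves --deltas '[0,0,0,0,0,0,0,0,0,0,0,4,0,0,0,0,10,0,0,0,0,16,0,0,0,0,22,0,0,0,0,28,0,0,0,0,34,0,0,0,0,40,0,0,0,0,46,0,0,0,0,52,0,0,0,0,52,0,0,0]'

```text
clock: 4.8
position: [0.5464, 0.0634, 0.075]
ee_rot: [0.002, 0.75, 0.662, 0.001]
contact_force: [-0.1, -1.3, 7.4]
width: 0.0001
gripper_force: 3.3
```

```bash
python3 go.py 37 0 75
```

```text
t 4.8 box-frame TCP mm [ 38.8 -73.5  75. ] F [-0.1  -1.34  7.44]
pointing [ 0.003 -0.002 -1.   ] yaw err 0.07 q [-0.01  0.39  1.81 -0.    0.94  0.12]
tool delta [73.5 -1.7 -0. ]
```

apply_moves --deltas '[0,7,0,0,0,0,14,0,0,0,0,21,-0.5,0,0,0,28,-0.5,0,0,0,35,-1,0,0,0,42,-1,0,0,0,49,-1,0,0,0,56,-1,0,0,0,62,-1,0,0,0,68,-1,0,0,0,74,-1,0,0,0,74,-1,0,0]'

```text
clock: 5.8
position: [0.5534, 0.1383, 0.0736]
ee_rot: [-0.0, 0.75, 0.662, 0.0]
contact_force: [0.2, -0.1, 0.1]
width: 0.0002
gripper_force: 0.0
```

```bash
python3 go.py 37 0 64
```

```text
t 5.8 box-frame TCP mm [36.3  1.6 73.6] F [ 0.22 -0.06  0.1 ]
pointing [-0.     0.001 -1.   ] yaw err 0.03 q [0.12 0.42 1.76 0.   0.96 0.25]
tool delta [-1.6  0.7  9.6]
```

The finger dropped into the notch and the force is zero, so I'll press.

apply_moves --deltas '[0,-1,0.5,4,0,0,-1,0.5,8,0,0,-1,0.5,10,0,0,-1,0.5,12,0,0,-1,0.5,14,0,0,-1,0.5,16,0,0,-1,0.5,17,0,0,-1,0.5,18,0,0,-1,0.5,18,0,0,-1,0.5,18,0]'

```text
clock: 6.63
position: [0.5535, 0.1358, 0.0562]
ee_rot: [-0.0, 0.75, 0.661, -0.0]
contact_force: [-2.8, -0.7, 5.6]
width: -0.0001
gripper_force: 3.0
```

```bash
python3 go.py 37 0 64
```

```text
t 6.6333 box-frame TCP mm [36.7 -0.8 56.2] F [-2.78 -0.67  5.57]
pointing [-0. -0. -1.] yaw err -0.02 q [ 0.12  0.44  1.78 -0.    0.92  0.24]
tool delta [ 0.8  0.3 -7.8]
```

The bar is about 7.8 mm down. I'll hold briefly, then lift well clear.

apply_moves --deltas '[0,0,0,0,0,0,0,0,0,0,0,0,0,0,0,0,0,0,-5,0,0,0,0,-12,0,0,0,0,-25,0,0,0,0,-55,0,0,0,0,-90,0,0,0,0,-125,0,0,-30,0,-150,0,0,-60,0,-150,0,0,-60,0,-150,0]'

```text
clock: 7.63
position: [0.5467, 0.0725, 0.2082]
ee_rot: [0.003, 0.751, 0.66, 0.0]
contact_force: [0.2, -0.0, -1.0]
width: 0.0003
gripper_force: 0.0
```

```bash
python3 go.py
python3 - <<'E'
from h import *
im=get_image("top"); s=get_image("scene")
cv2.imwrite("pics/e.png",np.hstack([cv2.resize(i["frame"][130:250,a:a+200,::-1],None,fx=2,fy=2) for i,a in((im,180),(s,200))]))
for q in("paste_jar","brass_weight","whetstone"): print(q,onz(im,place_of(q,im)[0]["point"],0).round(4), [onz(s,d["point"],0).round(4) for d in place_of(q,s)[:1]])
E
```

```text
t 7.6333 box-frame TCP mm [ 37.9 -64.5 208.2] F [ 0.18 -0.02 -1.04]
pointing [ 0.004 -0.004 -1.   ] yaw err -0.14 q [ 0.01  0.26  1.62 -0.    1.25  0.14]
paste_jar [0.6206 0.0698 0.    ] [array([0.623 , 0.0461, 0.    ])]
brass_weight [0.6391 0.2156 0.    ] [array([0.6285, 0.2277, 0.    ])]
whetstone [0.5292 0.4331 0.    ] [array([0.545 , 0.4229, 0.    ])]
```

View pics/e.png

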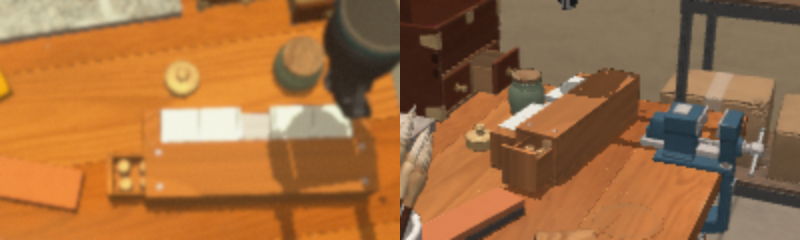

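The drawer stands fully open (left crop, about (125,177)). The jar, weight and whetstone are where they were, and the arm is clear.

```bash
python3 -c "
from rig import *
print(sign_off())"
```

```text
the job is handed in; nothing more can be done
None
```

I pressed the release bar down through the notch in the middle plate and the drawer sprang open. The arm then drew clear with the jar, weight and whetstone still in place, and I handed the job in; no verdict came back.

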